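# Reset the rover with its two-key chord

### The arm

A 6-joint arm with a two-finger parallel gripper is mounted at the origin on the work surface. World frame = base frame: x ahead of the robot, y to its left, z up, the work surface at z = 0. Lengths are in mm, angles in rad, forces in N, time in s.
With the tool pointing down it reaches from about 400 to 925 mm from the base axis. Payload 12.5 kg.
Tool frame: the origin (TCP) lies midway between the tips of the shut fingers; the grasp point (between the pads) lies env.grasp_offset behind it (env.grasp_offset is the distance from the TCP to the grasp point, in mm); x points along the fingers, y is the direction in which the jaws open and shut, and the axes are right-handed (so a half turn about x gives the same grasp; the last joint's range is limited). The gripper opens to 95 mm and grips with 3 to 60 N. Pads are 20 mm wide; open, the fingers measure 119 mm over their backs; the gripper's body (75 mm by 180 mm) begins 59 mm behind the grasp point.
Start: joints at [-1.432, 0.491, 1.559, -0, 1.092, -0.106], TCP at [151.499, -606.379, 214.661] pointing down, gripper open.
Joint ranges: [-3.1, 3.1], [-0.84, 2.19], [0.05, 2.79], [-1.13, 4.28], [0.06, 2.93], [-2.69, 2.69]. Speed limits (rad/s): [2.22, 2.22, 2.79, 3.14, 3.14, 3.14].

### API

Orientations are given as [roll, pitch, yaw] about the fixed x, y, z axes, in that order (R = Rz(yaw) Ry(pitch) Rx(roll)).
In Python, from cell import env gives the robot as it stands.
- The arm moves only by the tool apply_moves, never from a script. Its arguments are lists of equal length, an entry for each row: "offset": the shift along the world's x, y, z in units of 25 mm (1.0 is 25 mm), a list of three; "yaw": the turn about the world's z in units of 6 degrees (1.0 is 6 degrees); "jaw": the closure, from -1 (fully open) to 1 (shut), so that 0 is half open. A call has 1 to 20 rows; each row is the pose to reach, as a shift and turn from the pose measured when the call began; what a row does not reach only later rows make up. A row lasts 1/8 s, in which the tool goes at most 62.5 mm and 10.7 degrees, less where a joint would pass 70% of its speed; a pose out of reach is approached as far as the arm can. A call with a gripper value outside its range is refused whole. The fingers move at their own pace and stop on an object; the grip force is fixed at half the most. Time passes only in rows, so rows that repeat a pose let the fingers close. It gives the time, the measured TCP pose, the force and the opening at its end, in the units of the state.
- env.state(): the state, without advancing time (a new reading comes with each control period).
- env.read_camera(name): name is "scene" or "side" or "wrist"; returns a dict with "frame" (384x512x3 uint8, red, green, blue), "fx", "fy", "cx", "cy" (pixels), "distortion" ([k1, k2, p1, p2, k3] as OpenCV has them; the pictures are not rectified), "xyz" and "rotation" of the camera in the world; the wrist camera has in their place "hand_eye" (4x4, takes a point from camera to tool coordinates, whose origin is the TCP and whose axes are the tool frame's). Camera axes: x right, y down, z forward; pixel columns grow to the right and rows downward; lengths in mm; the calibration is good to about 2 mm. A picture is of the moment at which its call begins: read the wrist's pose just before it. There is no depth.
- env.job_done(): hands the job in, once; it reports no verdict.
The state is a dict: "t": time; "joints": joint angles; "qvel": joint speeds; "tau": joint torques, N m; "eef_pos": TCP position; "tcp_rot": TCP orientation; "ft_force": force on the tool from outside, world axes, zero at the start; "moment": the same for the moment, N m; "opening": opening from 0.0 (shut) to 1.0 (fully open).
Only numpy, scipy, OpenCV 4.12 (cv2) and the standard library are available. Lean on these libraries where they do the work, as an engineer would, in place of code of your own. Each camera call takes 0.05 s, during which the arm holds its last target.

### The job

Reset the small wheeled rover on the bench: press the two round keys on its top deck down together, one fingertip on each, keep both fully down for at least three seconds, then let both spring back up and move clear. Do not press the long bar key at the other end of the deck, do not lift, tip or shove the rover, and leave the spare wheel, battery pack, screwdriver and parts box alone.

Things in the scene. Friction and masses are not known exactly. Their poses are not given: they have to be found in the camera images.
- rover: Black two-deck wheeled base, 230 mm wide (244 over the wheels), about 1.9 kg, loose on rubber feet (wheels do not turn). Origin on the bench under its centre, x to its front, y left, any heading. Deck top at 80 mm height. 60 mm behind the centre a white strip 36 x 100 mm, top at 90 mm, carries the two round keys. A sensor head 22 x 44 mm, 6 mm ahead of the centre, is the highest part, 118 mm.
- long_key_top (a point): Centre of the top of the long bar key (not to be pressed), on a white strip 66 mm ahead of the rover's centre: grey, 18 x 80 mm, top 92 mm above the bench.
- left_cap: Cap of the left round key (left as seen from behind the rover); its origin is the centre of the top face. A grey plastic disc 24 mm across, top 103 mm above the bench, 13 mm above its strip. The two round keys stand 58 mm apart, centre to centre, on a line across the rover (its y).
- right_cap: Cap of the right round key, like the left one; origin at the centre of its top face.
- key_left (a joint): How far the left round key is pressed down, m: 0 up, 0.007 at its stop. Spring: starts to sink at 1.5 N, 5 N at the stop; springs back by itself.
- key_right (a joint): The same for the right round key.
- long_key (a joint): How far the long bar key is pressed, m: 0 up, 0.005 at its stop. Not to be pressed.
- spare_wheel: Bystander: grey toothed wheel 68 mm across, 14 mm thick (hub 20 mm high), lying flat on the bench; origin under its centre.
- battery: Bystander: dark battery pack 105 x 36 x 26 mm lying on the bench; origin under its centre, x along its length.
- screwdriver: Bystander: screwdriver lying on the bench along its x axis.
- parts_box: Bystander, fixed to the bench: open cardboard parts box 120 x 160 x 50 mm; origin under its centre.

How it is judged:
By the outcome, as a careful person would: the job done as asked, in the order asked, and still so for the second after the job is handed in, with the robot touching nothing.
It also fails if it takes over 40 s, if anything falls off the work surface, if the arm or the gripper's body presses on something with over 40 N, if the wrist force passes 120 N, or if a joint passes its speed limit or range.

## Working session

There is one attempt and no reset: what is moved stays moved. The work goes in short steps, Python scripts to look and compute and a tool call to move; the robot and the scene stay as the last step left them, time stands still between calls to the robot, and variables do not carry over. Pictures are saved under pics/ and viewed, and the job is handed in when it is done.

Besides the shell and the picture viewer there is one more tool, called after ">>>" as a command line: name --pt "numbers of a row" for each row, then --argument value for the rest. apply_moves: Moves the arm, as the interface text tells. Its arguments: {"type":"object","properties":{"offset":{"type":"array"},"yaw":{"type":"array"},"jaw":{"type":"array"}},"required":["offset","yaw","jaw"]}

```bash
mkdir -p pics; ls; python3 - <<'E'
from cell import env
import cv2
s=env.state(); print({k:s[k] for k in ('t','joints','eef_pos','tcp_rot','ft_force','opening')}, env.grasp_offset)
for n in ('scene','side','wrist'):
    c=env.read_camera(n); cv2.imwrite(f'pics/{n}0.png',cv2.resize(c['frame'][:,:,::-1],(768,576),interpolation=cv2.INTER_CUBIC))
    print(n,{k:v for k,v in c.items() if k!='frame'})
E
```

```text
pics
{'t': 0.0, 'joints': array([-1.43161976e+00,  4.91540526e-01,  1.55944176e+00,  3.27824398e-05,
        1.09168388e+00, -1.05596653e-01]), 'eef_pos': array([ 151.45914907, -606.12785931,  214.07621619]), 'tcp_rot': array([-1.70347022,  1.56972241,  1.68288052]), 'ft_force': array([-0.80574303,  0.4252634 , -0.27119493]), 'opening': 1.0056716326160713} 18.8
scene {'fx': 404.6738780669427, 'fy': 404.6738780669427, 'cx': 260.18128597855303, 'cy': 190.92528440250115, 'distortion': array([-0.00507824,  0.        ,  0.        ,  0.        ,  0.        ]), 'xyz': array([1061.88474491, -613.0691208 , 1099.10439805]), 'rotation': array([-2.45166577,  0.00838297,  0.69265689])}
side {'fx': 477.39043211735896, 'fy': 477.39043211735896, 'cx': 253.85378380196804, 'cy': 189.17202412299025, 'distortion': array([-0.07730588,  0.        ,  0.        ,  0.        ,  0.        ]), 'xyz': array([-207.10472713,  714.00822285, 1133.0792998 ]), 'rotation': array([-2.36544206, -0.00594271, -2.36285169])}
wrist {'fx': 297.3170278646226, 'fy': 297.3170278646226, 'cx': 250.34118448999578, 'cy': 192.22477188008665, 'distortion': array([-0.07290699,  0.        ,  0.        ,  0.        ,  0.        ]), 'hand_eye': array([[ 9.89674321e-04, -2.70110661e-01,  9.62828776e-01,
        -1.69974706e+02],
       [ 9.99999315e-01,  8.69579353e-04, -7.83930650e-04,
         5.31038877e-01],
       [-6.25507997e-04,  9.62828892e-01,  2.70111337e-01,
        -7.63344150e+01],
       [ 0.00000000e+00,  0.00000000e+00,  0.00000000e+00,
         1.00000000e+00]])}
```

View pics/scene0.png

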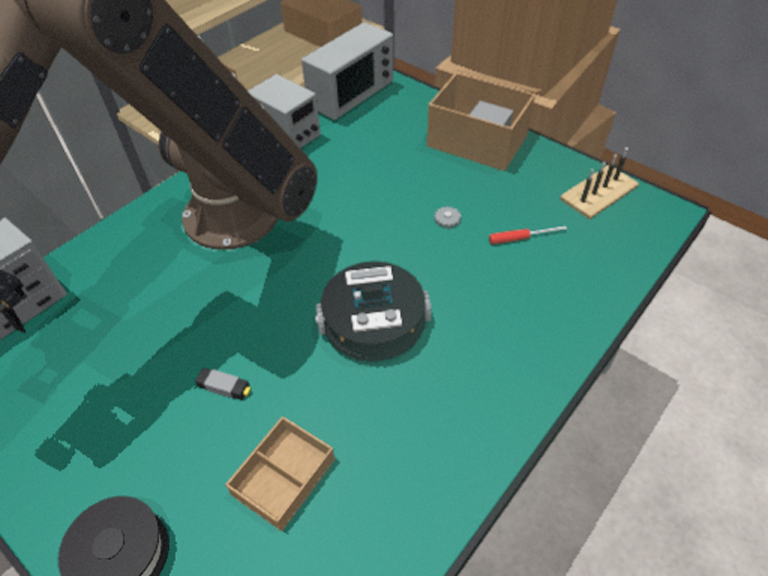

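View pics/side0.png

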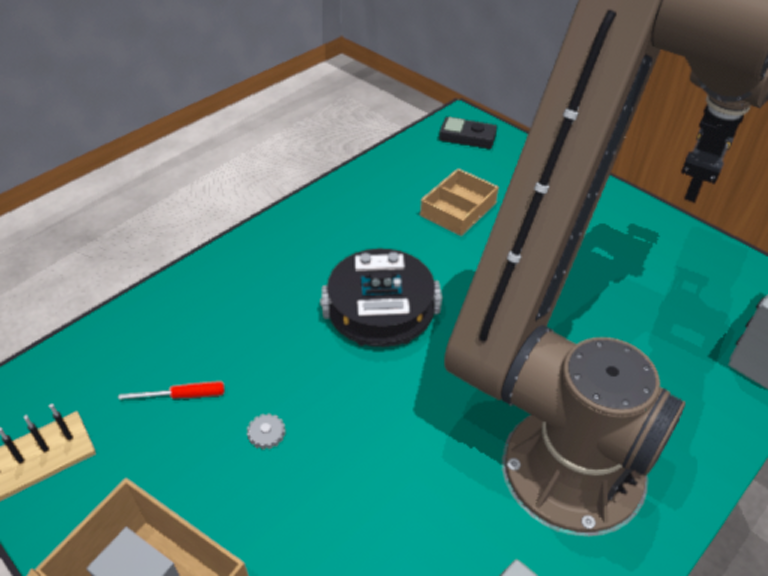

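View pics/wrist0.png

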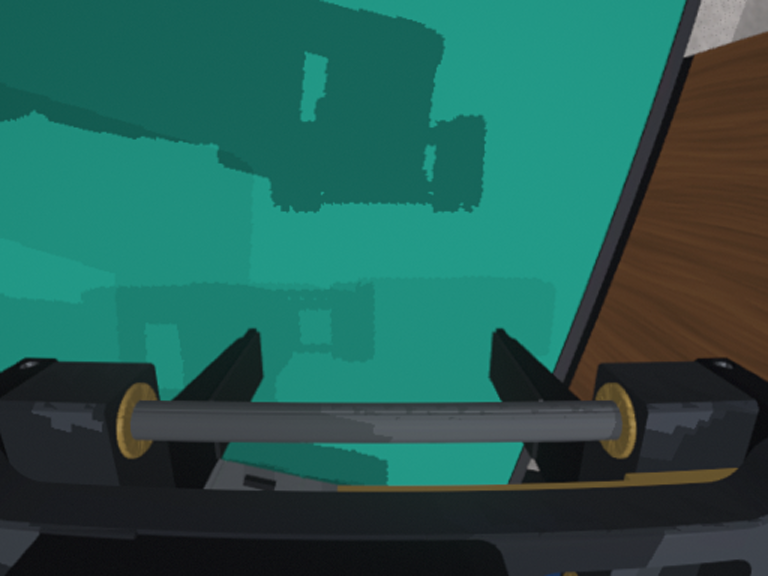

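The scene view (1.5x scale) shows the rover near (375,310), with its round keys near (362,319) and (391,316). The side view shows the keys near (366,259) and (393,258). I'll enlarge both.

```bash
cat > h.py <<'E'
from cell import env
import cv2, numpy as np
from scipy.spatial.transform import Rotation as R
def crop(n,x0,y0,w,h,k,out):
    c=env.read_camera(n); f=c['frame'][y0:y0+h,x0:x0+w,::-1]
    cv2.imwrite(out,cv2.resize(f,(w*k,h*k),interpolation=cv2.INTER_CUBIC)); return c
def ray(c,uv,T=None):
    K=np.array([[c['fx'],0,c['cx']],[0,c['fy'],c['cy']],[0,0,1]])
    p=cv2.undistortPoints(np.array([[uv]],float),K,c['distortion'])[0,0]
    d=np.array([p[0],p[1],1])
    if T is None: return c['xyz'],R.from_euler('xyz',c['rotation']).as_matrix()@d
    return T[:3,3],T[:3,:3]@d
def wristT(c,s):
    A=np.eye(4);A[:3,:3]=R.from_euler('xyz',s['tcp_rot']).as_matrix();A[:3,3]=s['eef_pos'];return A@c['hand_eye']
def atz(o,d,z): return o+d*(z-o[2])/d[2]
E
python3 - <<'E'
from h import *
crop('scene',205,165,90,75,8,'pics/s1.png'); crop('side',205,155,95,75,8,'pics/d1.png')
E
```

```text
(no output)
```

View pics/s1.png

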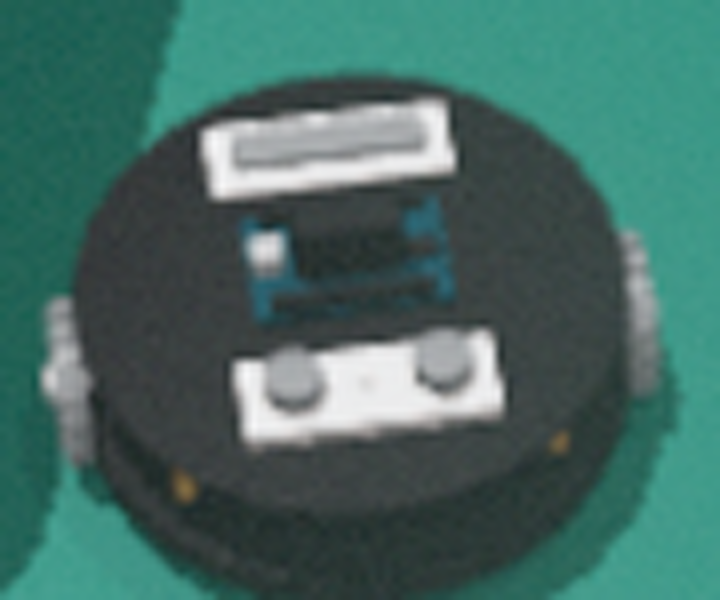

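View pics/d1.png

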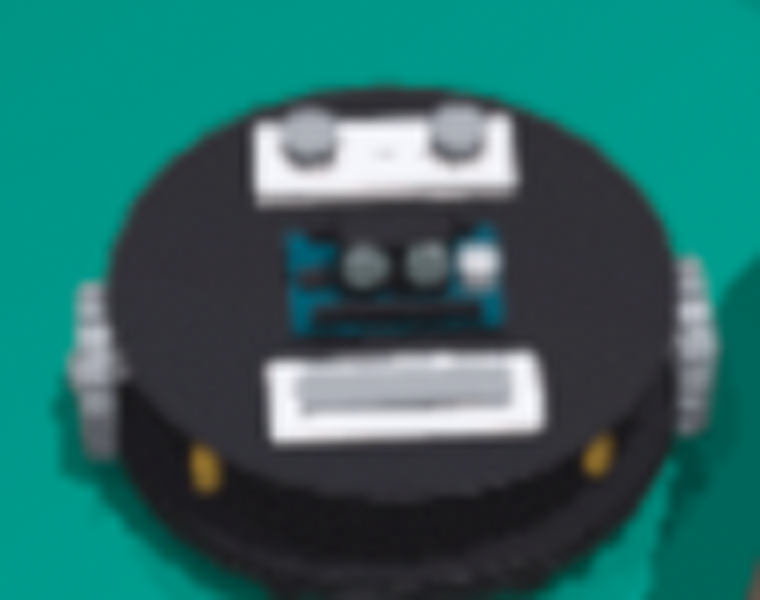

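```bash
python3 - <<'E'
from h import *
out=[]
for n,(x0,y0),pts in (('scene',(205,165),[(294,370),(444,353),(328,145)]),('side',(205,155),[(458,126),(309,131),(405,387)])):
    c=env.read_camera(n)
    for p,z in zip(pts,(103,103,92)):
        uv=((p[0]+.5)/8-.5+x0,(p[1]+.5)/8-.5+y0)
        w=atz(*ray(c,uv),z); out.append(w); print(n,p,w.round(1))
o=np.array(out)
for i in (0,3):
    L,Rr,B=o[i:i+3]; m=(L+Rr)/2; print('sep',np.linalg.norm(L-Rr),'ang L-R',np.degrees(np.arctan2(*(L-Rr)[1::-1])),'bar dist',np.linalg.norm((B-m)[:2]),'head',np.degrees(np.arctan2(*(B-m)[1::-1])),'mid',m)
s=env.state(); Rm=R.from_euler('xyz',s['tcp_rot']).as_matrix(); print(Rm.round(3), s['t'])
E
```

```text
scene (294, 370) [536.2 -83.4 103. ]
scene (444, 353) [575.5 -40.6 103. ]
scene (328, 145) [465.1  17.7  92. ]
side (458, 126) [539.5 -87.  103. ]
side (309, 131) [578.9 -43.5 103. ]
side (405, 387) [463.3  20.2  92. ]
sep 58.064323625079204 ang L-R -132.59728272557973 bar dist 120.79775753773977 head 138.71443306590473 mid [555.88613838 -61.99580418 103.        ]
sep 58.64022345399005 ang L-R -132.22272839687378 bar dist 128.46590588127427 head 138.30571571556104 mid [559.19238348 -65.25035791 103.        ]
[[-0.     0.242 -0.97 ]
 [ 0.    -0.97  -0.242]
 [-1.    -0.    -0.   ]] 0.35
```

Both views agree to about 4 mm. The cap separation is 58 mm and the rover heading is about 138°. Next I'll move above the keys with the fingers open, about 100 mm clear, and check with the wrist camera.

>>> apply_moves --pt "1.2 1.6 0" --pt "2.4 3.2 0" --pt "3.6 4.8 0" --pt "4.8 6.4 0" --pt "6 8 0" --pt "7.2 9.6 0" --pt "8.4 11.2 0" --pt "9.6 12.8 0" --pt "10.8 14.4 0" --pt "12 16 0" --pt "13.2 17.6 0" --pt "14.4 19.2 0" --pt "15.6 20.8 0" --pt "16.25 21.7 0" --pt "16.25 21.7 0" --pt "16.25 21.7 0" --yaw '[1.5, 3, 4.5, 6, 7.5, 9, 10.5, 12, 13.5, 15, 16.5, 18, 19.5, 20.6, 20.6, 20.6]' --jaw '[-1, -1, -1, -1, -1, -1, -1, -1, -1, -1, -1, -1, -1, -1, -1, -1]'

```text
t: 2.35
eef_pos: [557.3, -64.2, 214.4]
tcp_rot: [-2.077, 1.57, -2.818]
ft_force: [-0.2, -0.9, -0.0]
opening: 1.0
```

```bash
python3 - <<'E'
from h import *
s=env.state(); print(s['t'],s['eef_pos'],s['tcp_rot'],s['joints'],s['ft_force']); print(R.from_euler('xyz',s['tcp_rot']).as_matrix().round(3))
c=env.read_camera('wrist'); np.savez('w1.npz',T=wristT(c,s)); cv2.imwrite('pics/w1.png',cv2.resize(c['frame'][:,:,::-1],(768,576),interpolation=cv2.INTER_CUBIC))
E
```

```text
2.35 [557.30264353 -64.2228152  214.44495438] [-2.07693589  1.57023582 -2.81824438] [-2.32330855e-01  4.00474047e-01  1.71785720e+00 -3.46205293e-04
  1.02373761e+00 -1.06163853e+00] [-0.19661453 -0.92470335 -0.0412312 ]
[[-0.001  0.675  0.738]
 [-0.     0.738 -0.675]
 [-1.    -0.    -0.   ]]
```

View pics/w1.png

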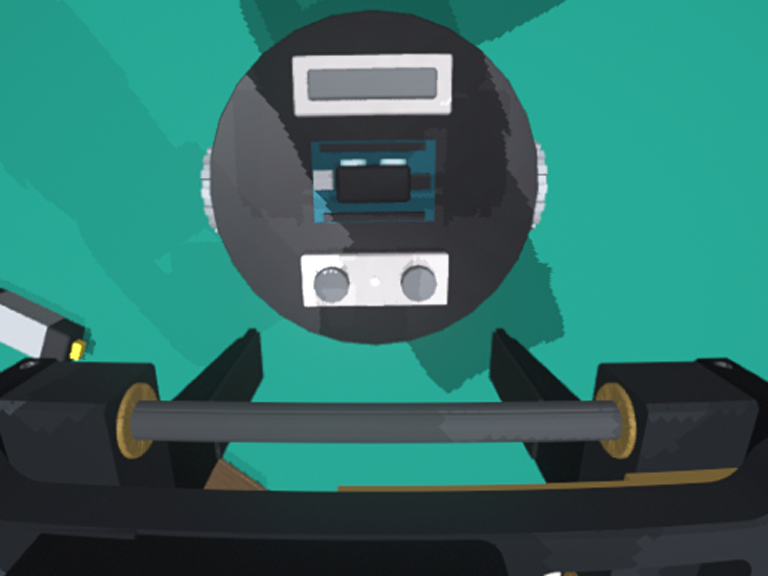

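The wrist view shows the caps centred near (331,284) and (418,283) at 1.5x scale, with the strip squared to the jaws. I'll crop in on the caps and the fingertips.

```bash
python3 - <<'E'
from h import *
crop('wrist',190,160,120,50,6,'pics/w2.png'); crop('wrist',110,205,260,70,3,'pics/w3.png')
E
```

```text
(no output)
```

View pics/w2.png

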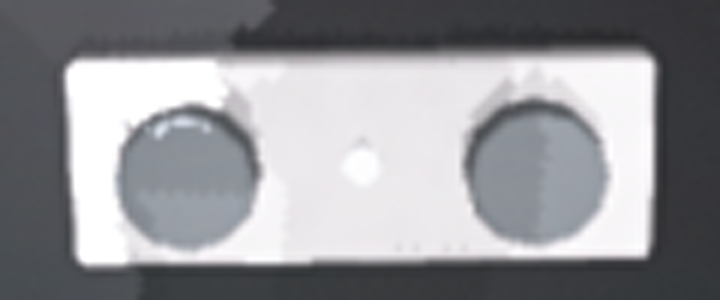

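View pics/w3.png

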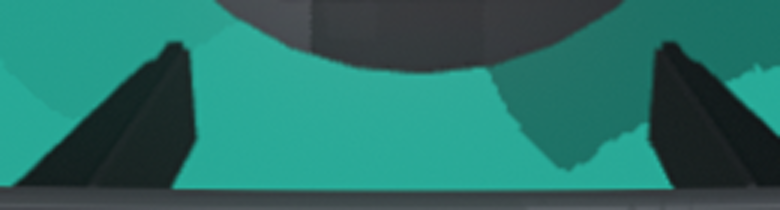

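```bash
python3 - <<'E'
from h import *
c=env.read_camera('wrist'); T=np.load('w1.npz')['T']; s=env.state()
K=np.array([[c['fx'],0,c['cx']],[0,c['fy'],c['cy']],[0,0,1]])
H=np.linalg.inv(c['hand_eye'])
for y in (-59.5,-53.5,-50,-47.5,47.5,50):
  for z in (-10,10):
    for x in (0,-19):
      p=(H@[x,y,z,1])[:3]; uv=cv2.projectPoints(p[None],np.zeros(3),np.zeros(3),K,c['distortion'])[0][0,0]
      print((x,y,z),'depth',p[2].round(0),'w3 crop',((uv+.5-[110,205])*3).round(0))
A=R.from_euler('xyz',s['tcp_rot']).as_matrix(); P=[]
for p in [(188.5,177),(538,172.5)]:
    uv=((p[0]+.5)/6-.5+190,(p[1]+.5)/6-.5+160); w=atz(*ray(c,uv,T),103); P.append(w); print(w.round(1),'tool',(A.T@(w-s['eef_pos'])).round(1))
d=P[0]-P[1]; print(np.linalg.norm(d),np.degrees(np.arctan2(d[1],d[0])),(P[0]+P[1])/2, 'tool y ang',np.degrees(np.arctan2(A[1,1],A[0,1])))
E
```

```text
(0, -59.5, -10) depth 181.0 w3 crop [133.  48.]
(-19, -59.5, -10) depth 163.0 w3 crop [101.  85.]
(0, -59.5, 10) depth 187.0 w3 crop [141. 136.]
(-19, -59.5, 10) depth 168.0 w3 crop [112. 181.]
(0, -53.5, -10) depth 181.0 w3 crop [161.  48.]
(-19, -53.5, -10) depth 163.0 w3 crop [133.  85.]
(0, -53.5, 10) depth 187.0 w3 crop [169. 137.]
(-19, -53.5, 10) depth 168.0 w3 crop [143. 182.]
(0, -50, -10) depth 181.0 w3 crop [178.  48.]
(-19, -50, -10) depth 163.0 w3 crop [152.  85.]
(0, -50, 10) depth 187.0 w3 crop [186. 137.]
(-19, -50, 10) depth 168.0 w3 crop [161. 182.]
(0, -47.5, -10) depth 181.0 w3 crop [190.  48.]
(-19, -47.5, -10) depth 163.0 w3 crop [165.  86.]
(0, -47.5, 10) depth 187.0 w3 crop [197. 137.]
(-19, -47.5, 10) depth 168.0 w3 crop [174. 182.]
(0, 47.5, -10) depth 181.0 w3 crop [655.  48.]
(-19, 47.5, -10) depth 163.0 w3 crop [680.  86.]
(0, 47.5, 10) depth 187.0 w3 crop [648. 137.]
(-19, 47.5, 10) depth 169.0 w3 crop [671. 182.]
(0, 50, -10) depth 181.0 w3 crop [667.  48.]
(-19, 50, -10) depth 163.0 w3 crop [694.  86.]
(0, 50, 10) depth 187.0 w3 crop [659. 137.]
(-19, 50, 10) depth 169.0 w3 crop [684. 182.]
[537.9 -85.4 103. ] tool [111.7 -28.5  -0.4]
[575.9 -42.7 103. ] tool [111.7  28.6  -1.2]
57.12193490445002 -131.68319345392072 [556.86429886 -64.06293543 103.        ] tool y ang 47.51621220751101
```

The caps sit at ±28.5 mm in the tool's y and within 1.2 mm in z, which matches the 58 mm spacing, so the tool is aligned. The fingertips are about 4 mm thick, so a 52 mm opening puts them on the cap centres. I'll set that opening and descend to about 11 mm above the caps.

>>> apply_moves --pt "0 0 -1" --pt "0 0 -2" --pt "0 0 -3" --pt "0 0 -3.6" --pt "0 0 -3.6" --pt "0 0 -3.6" --pt "0 0 -3.6" --yaw '[0, 0, 0, 0, 0, 0, 0]' --jaw '[-0.1, -0.1, -0.1, -0.1, -0.1, -0.1, -0.1]'

```text
t: 3.42
eef_pos: [557.7, -64.7, 125.5]
tcp_rot: [0.357, 1.569, -0.385]
ft_force: [-0.1, -0.1, -0.1]
opening: 0.549
```

```bash
python3 - <<'E'
from h import *
s=env.state(); print(s['t'],s['eef_pos'],s['opening'],s['opening']*95,s['ft_force'])
crop('wrist',130,170,250,130,3,'pics/w4.png'); crop('side',205,125,95,75,8,'pics/d4.png'); crop('scene',205,150,90,75,8,'pics/s4.png')
E
```

```text
3.425 [557.74166674 -64.73410593 125.51707801] 0.5492888467193792 52.18244043834102 [-0.08039006 -0.06680575 -0.1398699 ]
```

View pics/w4.png

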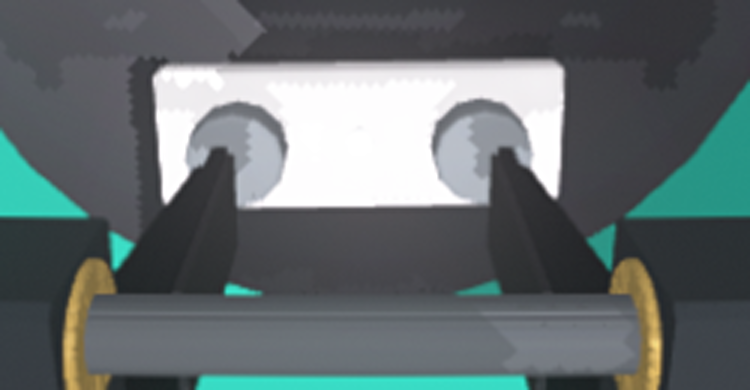

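View pics/s4.png

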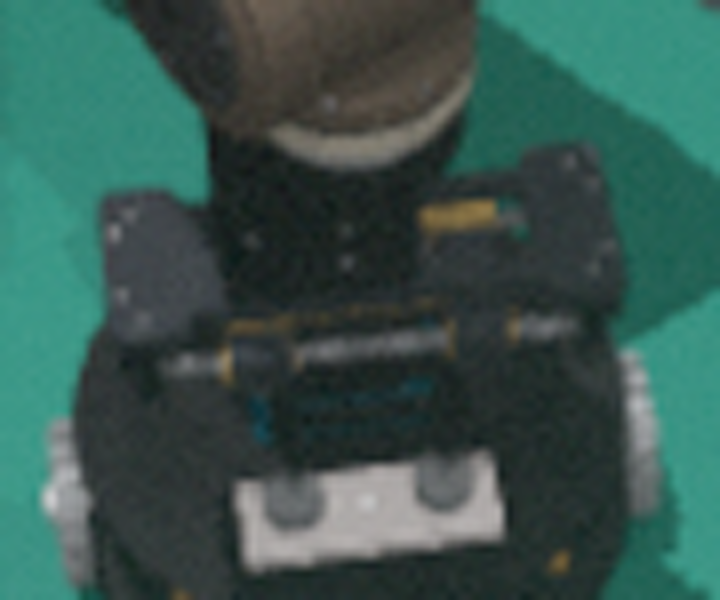

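View pics/d4.png

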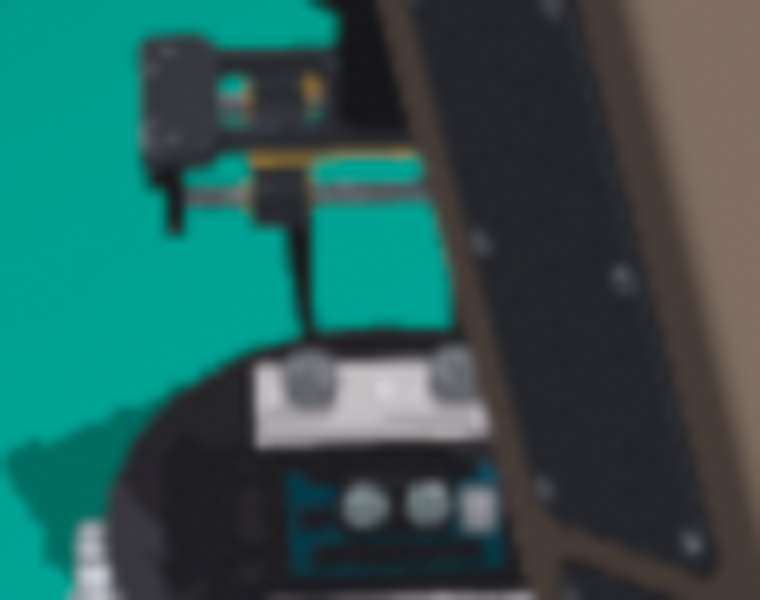

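The fingertips are centred over the caps and nothing else is close. I'll descend to first contact.

>>> apply_moves --pt "-0.02 0.02 -0.4" --pt "-0.02 0.02 -0.75" --pt "-0.02 0.02 -0.9" --pt "-0.02 0.02 -1.0" --pt "-0.02 0.02 -1.04" --pt "-0.02 0.02 -1.04" --yaw '[0, 0, 0, 0, 0, 0]' --jaw '[-0.1, -0.1, -0.1, -0.1, -0.1, -0.1]'

```text
t: 4.32
eef_pos: [556.6, -64.0, 99.3]
tcp_rot: [-1.239, 1.571, -1.981]
ft_force: [-3.9, 0.8, 5.4]
opening: 0.555
```

```bash
python3 - <<'E'
from h import *
s=env.state(); print(s['t'],s['eef_pos'],s['opening']*95,s['ft_force'],s['moment'])
A=R.from_euler('xyz',s['tcp_rot']).as_matrix();print((A.T@s['moment']).round(3), A.round(4))
crop('wrist',130,170,250,130,3,'pics/w5.png')
E
```

```text
4.325 [556.64400802 -64.048287    99.31429021] 52.72466582734479 [-3.86590709  0.78914638  5.44226875] [0.20448165 0.60357097 0.0298657 ]
[-0.03   0.583 -0.257] [[-1.000e-04  6.754e-01  7.375e-01]
 [-2.000e-04  7.375e-01 -6.754e-01]
 [-1.000e+00 -2.000e-04  1.000e-04]]
```

View pics/w5.png

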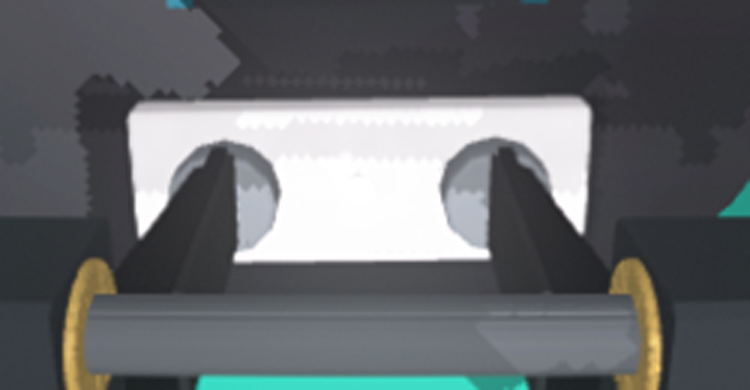

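Force is 5.4 N at z = 99.3 mm, which fits both springs being about half pressed. I'll press on to the stop in small steps.

>>> apply_moves --pt "0 0 -0.06" --pt "0 0 -0.12" --pt "0 0 -0.16" --pt "0 0 -0.16" --yaw '[0, 0, 0, 0]' --jaw '[-0.1, -0.1, -0.1, -0.1]'

```text
t: 4.88
eef_pos: [556.7, -64.0, 96.2]
tcp_rot: [0.078, 1.57, -0.663]
ft_force: [-5.3, 0.2, 12.0]
opening: 0.55
```

```bash
python3 - <<'E'
from h import *
s=env.state(); print(s['t'],s['eef_pos'],s['opening']*95,s['ft_force'],s['moment'])
E
```

```text
4.875 [556.66681812 -64.0428852   96.23644358] 52.283774971524664 [-5.26955194  0.23654426 11.98908326] [ 0.1558026   0.67550506 -0.01187535]
```

>>> apply_moves --pt "-0.02 0 -0.06" --pt "-0.02 0 -0.08" --pt "-0.02 0 -0.08" --yaw '[0, 0, 0]' --jaw '[-0.1, -0.1, -0.1]'

```text
t: 5.25
eef_pos: [556.7, -64.1, 96.1]
tcp_rot: [0.437, 1.568, -0.304]
ft_force: [-5.8, 2.4, 22.1]
opening: 0.549
```

```bash
python3 - <<'E'
from h import *
s=env.state(); print(s['t'],s['eef_pos'],s['opening']*95,s['ft_force'],s['moment'])
c=crop('wrist',130,170,250,130,3,'pics/w6.png'); crop('side',205,150,95,75,8,'pics/d6.png'); crop('scene',205,165,90,75,8,'pics/s6.png')
E
```

```text
5.25 [556.67462006 -64.05200427  96.11580281] 52.111659522832 [-5.79552729  2.35924987 22.08379897] [ 0.31998172  0.96398855 -0.02024547]
```

View pics/w6.png

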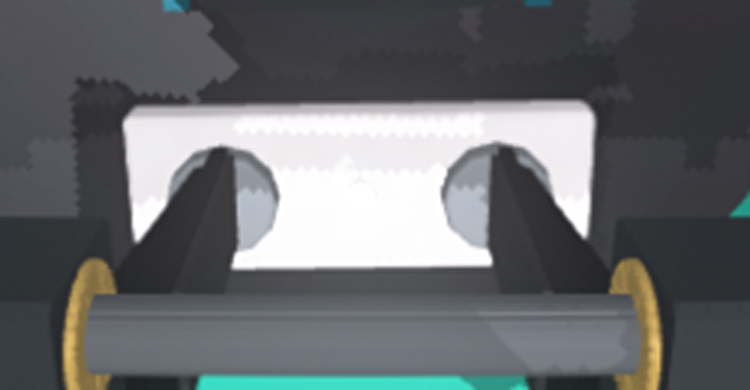

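View pics/s6.png

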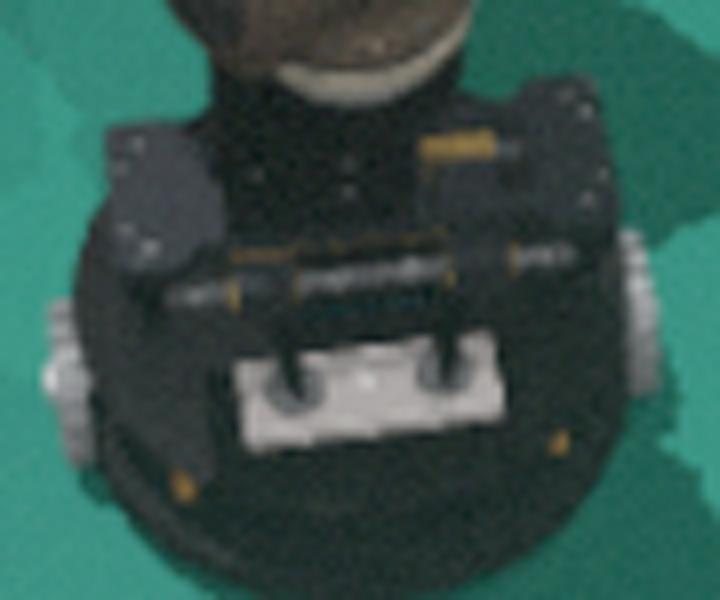

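The rover has not moved in the scene view. Force rose from 12 to 22 N while z stayed at 96.1 mm, so both keys are on their stops, since 10 N is enough for the pair. Holding now.

>>> apply_moves --pt "-0.02 0 -0.08" --pt "-0.02 0 -0.08" --pt "-0.02 0 -0.08" --pt "-0.02 0 -0.08" --pt "-0.02 0 -0.08" --pt "-0.02 0 -0.08" --pt "-0.02 0 -0.08" --pt "-0.02 0 -0.08" --pt "-0.02 0 -0.08" --pt "-0.02 0 -0.08" --pt "-0.02 0 -0.08" --pt "-0.02 0 -0.08" --pt "-0.02 0 -0.08" --pt "-0.02 0 -0.08" --pt "-0.02 0 -0.08" --pt "-0.02 0 -0.08" --pt "-0.02 0 -0.08" --pt "-0.02 0 -0.08" --pt "-0.02 0 -0.08" --pt "-0.02 0 -0.08" --yaw '[0, 0, 0, 0, 0, 0, 0, 0, 0, 0, 0, 0, 0, 0, 0, 0, 0, 0, 0, 0]' --jaw '[-0.1, -0.1, -0.1, -0.1, -0.1, -0.1, -0.1, -0.1, -0.1, -0.1, -0.1, -0.1, -0.1, -0.1, -0.1, -0.1, -0.1, -0.1, -0.1, -0.1]'

```text
t: 7.9
eef_pos: [556.7, -64.1, 96.1]
tcp_rot: [0.479, 1.566, -0.262]
ft_force: [-6.8, 1.7, 22.7]
opening: 0.547
```

>>> apply_moves --pt "-0.02 0 -0.08" --pt "-0.02 0 -0.08" --pt "-0.02 0 -0.08" --pt "-0.02 0 -0.08" --pt "-0.02 0 -0.08" --pt "-0.02 0 -0.08" --pt "-0.02 0 -0.08" --pt "-0.02 0 -0.08" --pt "-0.02 0 -0.08" --pt "-0.02 0 -0.08" --pt "-0.02 0 -0.08" --pt "-0.02 0 -0.08" --yaw '[0, 0, 0, 0, 0, 0, 0, 0, 0, 0, 0, 0]' --jaw '[-0.1, -0.1, -0.1, -0.1, -0.1, -0.1, -0.1, -0.1, -0.1, -0.1, -0.1, -0.1]'

```text
t: 9.4
eef_pos: [556.6, -64.1, 96.1]
tcp_rot: [0.489, 1.564, -0.252]
ft_force: [-5.7, 1.9, 23.5]
opening: 0.55
```

```bash
python3 - <<'E'
from h import *
s=env.state(); print(s['t'],s['eef_pos'],s['opening']*95,s['ft_force'],s['moment'])
E
```

```text
9.4 [556.64938273 -64.06490915  96.08089607] 52.28968608233396 [-5.68304711  1.89615978 23.48771522] [0.23063543 1.08140805 0.00246211]
```

Both keys have been on their stops for over 4 s at a steady 22–23.5 N. Now I'll lift straight up and clear.

>>> apply_moves --pt "0 0 0.1" --pt "0 0 0.3" --pt "0 0 0.6" --pt "0 0 1.2" --pt "0 0 2.2" --pt "0 0 3.4" --pt "0 0 4.6" --pt "0 0 5" --pt "0 0 5" --pt "0 0 5" --yaw '[0, 0, 0, 0, 0, 0, 0, 0, 0, 0]' --jaw '[-0.1, -0.1, -0.1, -0.1, -0.1, -0.1, -0.1, -0.1, -0.1, -0.1]'

```text
t: 10.65
eef_pos: [556.3, -64.0, 220.1]
tcp_rot: [0.489, 1.565, -0.252]
ft_force: [-0.1, 0.5, -0.3]
opening: 0.548
```

```bash
python3 - <<'E'
from h import *
s=env.state(); print(s['t'],s['eef_pos'],s['opening']*95,s['ft_force'])
c=env.read_camera('wrist'); cv2.imwrite('pics/w7.png',cv2.resize(c['frame'][:,:,::-1],(768,576),interpolation=cv2.INTER_CUBIC)); np.savez('w7.npz',T=wristT(c,s))
crop('wrist',190,160,120,50,6,'pics/w7b.png'); crop('scene',205,165,90,75,8,'pics/s7.png')
E
```

```text
10.65 [556.25885717 -63.98815486 220.05494716] 52.09090410892485 [-0.09204497  0.50793591 -0.26552434]
```

View pics/w7.png

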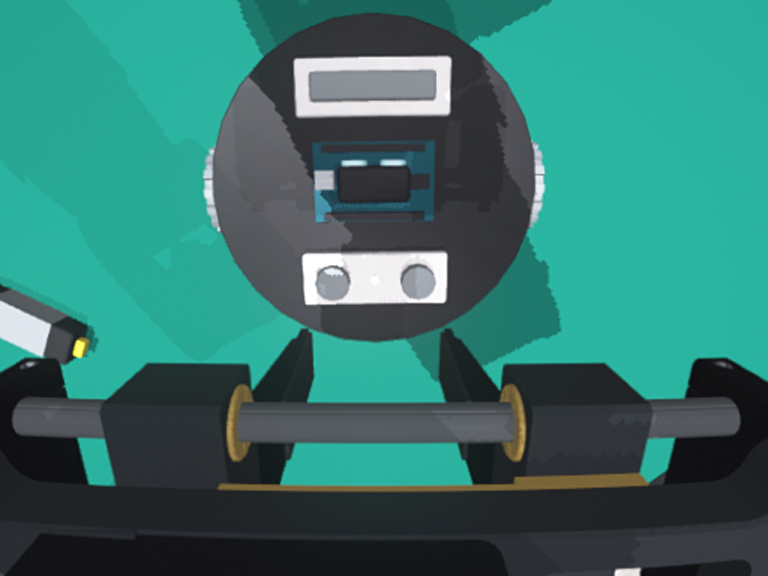

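View pics/w7b.png

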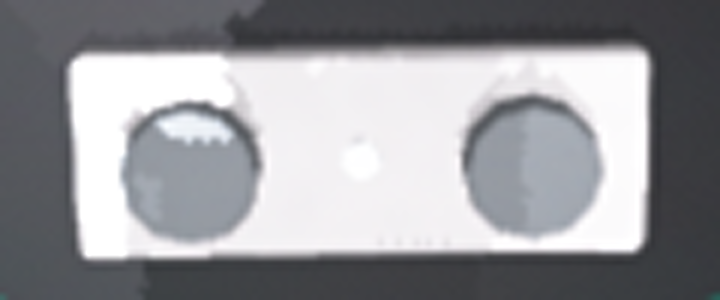

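View pics/s7.png

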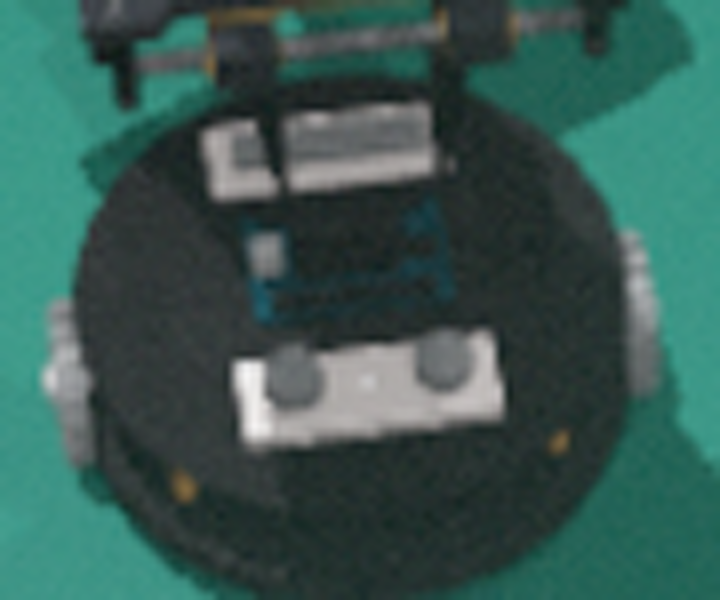

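Both caps are back up at their original pixels, (294,370) and (444,353) in the scene crop. The rover has not moved, contact force is zero, and the tool is about 117 mm above the caps. Handing in.

```bash
python3 - <<'E'
from cell import env
print(env.job_done())
E
```

```text
the job is handed in; nothing more can be done
None
```

The rover reset is done and handed in. I pressed both round keys together, one fingertip on each, held them on their stops for over 4 s, then lifted straight up. The whole job took about 10.8 s of the 40 s allowed.

- **Fully down:** at z = 96.1 mm, which matches the 7 mm key travel, the force rose from 12 to 23.5 N with no further sinking. The two springs need only 10 N together. I judged the load roughly even between the fingers from noisy wrist moments, since the key joints themselves can't be read.
- **After release:** the contact force is about zero. Both caps are up, and in the scene view the caps, strip and rover are at the same pixels as before. The tool is about 117 mm above the caps.
- **Left alone:** the fingers never went near the long bar key, spare wheel, battery pack, screwdriver or parts box.
- **Disagreements:** the scene and side cameras placed the caps about 4–5 mm apart. The wrist view fell between them, so I used that. A side force of about 6 N showed during the press, but I could see no rover movement from it.

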